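Bolt the sample locker shut

TASK

The small desktop locker's door is shut but not bolted. Raise the bolt's hanging handle level, slide the bolt across to the left into the loop on the locker's frame, find the notch in the plate under the handle by feel, and turn the handle fully down into that notch; then let go. Work gently: never press the handle hard onto the plate where there is no notch or against the notch's sides, and leave the other things where they are.

Things in the scene. Friction and masses are not known exactly. Their poses are not given: they have to be found in the camera images.
- locker: Grey steel desktop locker with a white door, 130 deep x 300 wide x 125 mm high, fixed. Origin: centre of its underside on the desk. x axis from the front to the back, y along the front (to the left seen from the front), z up. The door face is the plane x = -65 mm. On the door are the bolt and the notch plate; on the frame at the left the loop that takes the rod's end.
- notch_mid (a point): Middle of the range in which the notch's centre may lie (rod = 70 mm), level with the bolt's axis, 36 mm before the door. The notch plate has slotted screw holes: the true notch lies up to 15 mm to either side along y (rod = 55 to 85 mm), differently each time, not measured: feel for it, pressing lightly while sliding, or look. Its axes are the locker's.
- plate_mid (a point): Same nominal middle, 22 mm lower. The upright steel notch plate stands 34 to 38 mm before the door. Notch 13 mm wide, open above, 28 mm deep, for the 9 mm square stem (2 mm play each side). The cheeks on both sides are 6 mm below the bolt's axis: the level handle passes over; pressed down it rests on them at handle = 0.06. A push on the knob bears 2.7 times as hard on them; keep that under 25 N.
- barrel: The bolt's fixed plate with two guide straps, on the door; its origin and axes are those of the locker. The bolt's axis runs along y at x = -79 mm, z = +100 mm (14 mm before the door). Between the parked place and the notch plate a short rail under the stem (rod 25 to 47 mm), its top 5 mm below the axis, keeps the handle from going down.
- rod (a joint): Slide of the round steel rod, m, along the locker's +y (to the left seen from the front). 0 to 0.012 at the start (withdrawn); end stop at 0.092, past the notch; friction 2 N; it has no spring and stays where it is left. With rod = r the stem stands at y = -45 mm + r in the locker's frame.
- handle (a joint): Turn of the handle about the rod, rad: 0 = straight out from the door (level), positive = down, negative = up (range -0.5 to 0.95). Starts hanging at 0.6 to 0.8; must be at 0 or above level (0 or negative) to slide over rail and low cheek; about 0.85 when fully down in the notch. Stiff hinge (0.07 N m): it stays at the angle it is left at.
- knob (a point): Centre of the handle's knob: a steel cylinder 14 mm in diameter and 24 mm long, lying along the rod (locker's y), at the end of the stem, 60 mm from the rod's axis. Pinched by its two flat ends it can turn between the fingers. Its x axis points along the stem to the rod.
- loupe_mid (a point): Centre of a round loupe, 41 mm wide and 36 mm high, loose on the back part of the locker's top; leave it.
- remote_mid (a point): Centre of a black remote control 193 x 46 x 19 mm, loose on the desk; leave it.
- tape_mid (a point): Centre of a roll of tape 93 mm wide and 48 mm high, loose on the desk; leave it.

How it is judged:
On the way, in this order (a step that is already met when the one before it is completed fails the run):
1. the handle is raised level (joint handle below 0.2) while the bolt is still withdrawn (joint rod below 0.04) (value of joint handle below 0.2 rad and value of joint rod below 0.04 m), for 0.1 s.
2. the bolt is slid across (joint rod over 0.05) with the handle still level or raised (value of joint rod above 0.05 m and value of joint handle below 0.3 rad), for 0.1 s.
At the end, for the whole second after the job is handed in: The bolt is across (joint rod over 0.05 m) and its handle is down in the notch (joint handle over 0.65 rad), at rest (value of joint rod above 0.05 m and value of joint handle above 0.65 rad and velocity of joint handle between -0.1 and 0.1 rad/s and velocity of joint rod between -0.01 and 0.01 m/s); the robot touches nothing.
It fails at once if the handle is pressed against the notch plate (onto its cheeks or the notch's sides) with more than 25 N (contact force between barrel and locker above 25 N).
It fails at once if the loupe, remote or tape roll is moved more than 15 mm (distance of any of loupe_mid, remote_mid, tape_mid from where it was at the start of the episode above 0.015 m).
It also fails if it takes over 70 s, if anything falls off the work surface, if the arm or the gripper's body presses on something with over 40 N, if the wrist force passes 120 N, or if a joint passes its speed limit or range.

ROBOT

A 6-joint arm with a two-finger parallel gripper is mounted at the origin on a cart in front of the work surface, level with it; the furniture and walls round the work are solid. World frame = base frame: x ahead of the robot, y to its left, z up, the work surface at z = 0. Lengths are in m, angles in rad, forces in N, time in s.
With the tool pointing down it reaches from about 0.375 to 0.975 m from the base axis. Payload 3.8 kg.
Tool frame: the origin (TCP) lies midway between the tips of the shut fingers; the grasp point (between the pads) lies 19 mm behind it; z points along the fingers, y is the direction in which the jaws open and shut (so a half turn about z gives the same grasp; the last joint's range is limited). The gripper opens to 85 mm and grips with 20 to 120 N. Pads are 22 mm wide; open, the fingers measure 114 mm over their backs; the gripper's body (76 mm by 85 mm) begins 54 mm behind the grasp point. The pads swing forward as they close: fully open they stand 13 mm farther back than shut.
Start: joints at [1.159, 0.264, 1.604, -0, 1.274, -0.037], TCP at [0.247, 0.628, 0.231] pointing down, gripper open.
Joint ranges: [-2.63, 2.63], [-0.94, 2.18], [0.31, 2.57], [-1.31, 4.45], [0, 2.66], [-2.55, 2.55]. Speed limits (rad/s): [2.57, 2.57, 3.14, 3.14, 3.14, 3.14].

INTERFACE

Orientations are given as a rotation vector (axis times angle).
In Python, from workcell import bot gives the robot as it stands.
- The arm moves only by the tool drive_tool, never from a script. Its argument "steps" is a list of rows, each a list of 2 entries, a list of its own where there are three numbers: the shift along the tool's x, y, z in mm, then the turn about the tool's z in degrees. In form: [[[dx, dy, dz], twist], ...]. A call has 1 to 8 rows; each row shifts and turns the commanded pose from where the row before left it, along the tool's axes as they then stand; what a row does not reach is not made up. A row lasts 1/12 s, in which the tool goes at most 41.7 mm and 7.16 degrees, less where a joint would pass 70% of its speed; a pose out of reach is approached as far as the arm can. A call is refused whole if a number of a shift passes 41.7 or a number of a turn 7.16, either way. A call with a gripper value outside its range is refused whole. "jaw" is the opening, from 0 (shut) to 1 (fully open), set as the call begins (left out, the last holds). The fingers move at their own pace and stop on an object; "force" is the grip in N (left out, the last holds). Time passes only in rows, so rows that do not move let the fingers close. It gives the time, the measured TCP pose, the force and the opening at its end, in the units of the state.
- bot.read_state(): the state, without advancing time (a new reading comes with each control period).
- bot.read_camera(name): name is "side" or "top"; returns the picture (400x640x3 uint8, red, green, blue); there is no depth.
- bot.camera_info(name): a dict with "fx", "fy", "cx", "cy" (pixels), "D" ([k1, k2, p1, p2, k3] as OpenCV has them; the pictures are not rectified), "position" and "attitude" of the camera in the world. Camera axes: x right, y down, z forward; pixel columns grow to the right and rows downward; lengths in m; the calibration is good to about 2 mm. A picture is of the moment at which its call begins. camera_info takes no time and is no camera call.
- bot.finish_job(): hands the job in, once; it reports no verdict.
The state is a dict: "time": time; "q": joint angles; "joint_vel": joint speeds; "joint_torque": joint torques, N m; "tool_pos": TCP position; "tcp_rot": TCP orientation; "wrist_force": force on the tool from outside, world axes, zero at the start; "torque": the same for the moment, N m; "width": opening from 0.0 (shut) to 1.0 (fully open).
Only numpy, scipy, OpenCV 4.12 (cv2) and the standard library are available. Lean on these libraries where they do the work, as an engineer would, in place of code of your own. Each camera call takes 0.05 s, during which the arm holds its last target.

## Working session

There is one attempt and no reset: what is moved stays moved. The work goes in short steps, Python scripts to look and compute and a tool call to move; the robot and the scene stay as the last step left them, time stands still between calls to the robot, and variables do not carry over. Pictures are saved under pics/ and viewed, and the job is handed in when it is done.

Besides the shell and the picture viewer there is one more tool, called after "Emit:" in YAML: its name, and indented under it one key for each argument. drive_tool: Moves the arm, as the interface text tells. Its arguments: {"type":"object","properties":{"steps":{"type":"array","items":{"type":"array"}},"jaw":{"type":"number"},"force":{"type":"number"}},"required":["steps"]}

```bash
mkdir -p pics; ls; python3 - <<'E'
from workcell import bot
import cv2
s=bot.read_state()
for k,v in s.items(): print(k,v)
for n in("side","top"):
    print(n,bot.camera_info(n)); cv2.imwrite(f"pics/{n}0.png",bot.read_camera(n)[:,:,::-1])
E
```

```text
pics
time 0.0
q [ 1.15908778e+00  2.64759828e-01  1.60536884e+00 -6.02901091e-06
  1.27369694e+00 -3.69365522e-02]
joint_vel [-8.10690311e-04 -5.96805727e-04 -8.22948659e-04 -2.50481079e-05
  1.00278491e-03 -1.58581051e-03]
joint_torque [-1.93961954e-03 -5.15110695e+01 -3.67311358e+01 -1.33119090e-05
  1.30011037e-02 -5.63661928e-06]
tool_pos [0.246826   0.62747148 0.22996031]
tcp_rot [-0.58515678 -3.08611388  0.0034211 ]
wrist_force [ 0.04412269  0.47701529 -0.1070457 ]
torque [-0.01846571  0.00941595 -0.03113578]
width 0.9957726957885252
side {'fx': 473.5052542433283, 'fy': 473.5052542433283, 'cx': 318.20598980069843, 'cy': 194.3384819441768, 'D': array([-0.01322156,  0.        ,  0.        ,  0.        ,  0.        ]), 'position': array([1.10326301, 0.43218826, 1.14313587]), 'attitude': array([-1.11410458, -2.5656469 ,  0.80975008])}
top {'fx': 372.3544795077533, 'fy': 372.3544795077533, 'cx': 321.43327961499534, 'cy': 197.07752685247848, 'D': array([0.00145046, 0.        , 0.        , 0.        , 0.        ]), 'position': array([ 0.43068377, -0.05886654,  1.10247527]), 'attitude': array([-2.14738854,  2.11434701, -0.17915972])}
```

View pics/side0.png

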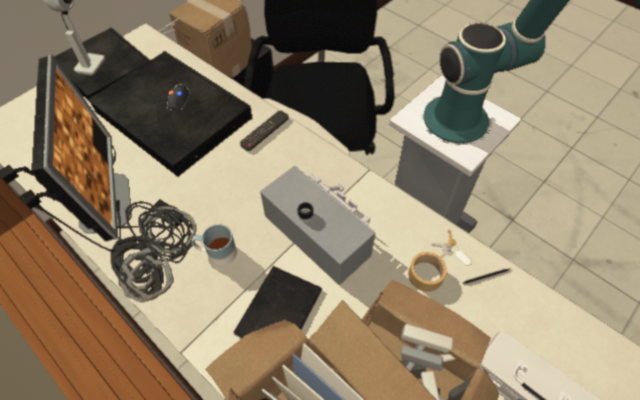

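View pics/top0.png

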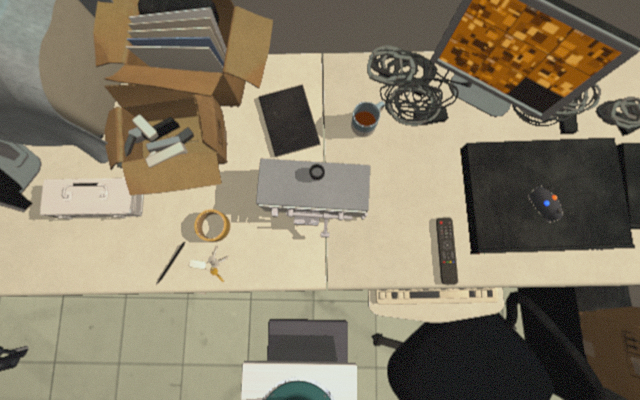

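```bash
cat > h.py <<'E'
import numpy as np,cv2
from scipy.spatial.transform import Rotation as R
from workcell import bot
def K(n):
    c=bot.camera_info(n); return c,np.array([[c['fx'],0,c['cx']],[0,c['fy'],c['cy']],[0,0,1.]])
def proj(n,P):
    c,k=K(n); Rm=R.from_rotvec(c['attitude']).as_matrix().T
    return cv2.projectPoints(np.atleast_2d(np.array(P,float)),cv2.Rodrigues(Rm)[0],-Rm@c['position'],k,np.array(c['D'],float))[0][:,0]
def ray(n,uv):
    c,k=K(n); p=cv2.undistortPoints(np.array(uv,float).reshape(-1,1,2),k,np.array(c['D'],float))[:,0]
    d=np.c_[p,np.ones(len(p))]@R.from_rotvec(c['attitude']).as_matrix().T
    return c['position'],d/np.linalg.norm(d,axis=1)[:,None]
def onz(n,uv,z):
    o,d=ray(n,uv); return o+d*((z-o[2])/d[:,2])[:,None]
def tri(u1,u2,a="side",b="top"):
    o1,d1=ray(a,u1);o2,d2=ray(b,u2);d1=d1[0];d2=d2[0]
    t=np.linalg.lstsq(np.c_[d1,-d2],o2-o1,rcond=None)[0]
    p,q=o1+t[0]*d1,o2+t[1]*d2
    return (p+q)/2,np.linalg.norm(p-q)
def crop(n,name,x0,y0,x1,y1,s):
    im=bot.read_camera(n)[:,:,::-1]; 
    cv2.imwrite(name,cv2.resize(im[y0:y1,x0:x1],None,fx=s,fy=s,interpolation=cv2.INTER_CUBIC)); return im
E
python3 - <<'E'
from h import *
crop("top","pics/t1.png",245,145,385,245,5.7)
crop("side","pics/s1.png",250,150,390,290,4.2)
E
```

```text
(no output)
```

View pics/t1.png

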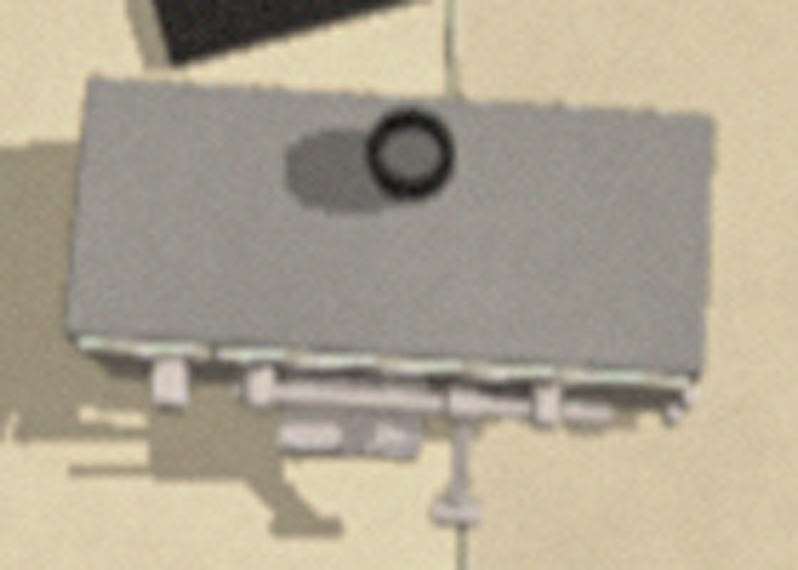

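View pics/s1.png

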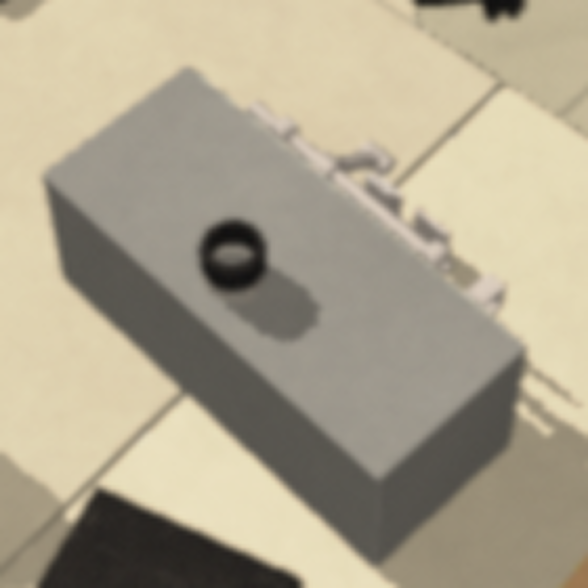

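```bash
python3 - <<'E'
from h import *
f=lambda x,y:[(x+.5)/5.7-.5+245,(y+.5)/5.7-.5+145]
g=lambda x,y:[(x+.5)/4.2-.5+250,(y+.5)/4.2-.5+150]
C=[f(90,78),f(713,117),f(700,378),f(68,335)]
P=onz("top",C,.125); print(P)
Q=onz("side",[g(378,480),g(44,176),g(188,66),g(526,352)],.125); print("side bl br fr fl",Q)
for X in(P,):
  for i in range(4): print(np.linalg.norm(X[i]-X[(i+1)%4]))
im=bot.read_camera("top").astype(int); m=((im.max(2)-im.min(2)<14)&(im.mean(2)>110)&(im.mean(2)<185)).astype(np.uint8)
cs,_=cv2.findContours(cv2.morphologyEx(m[140:230,245:385],cv2.MORPH_OPEN,np.ones((5,5))),cv2.RETR_EXTERNAL,2)
c=max(cs,key=cv2.contourArea); r=cv2.minAreaRect(c); print(r)
B=cv2.boxPoints(r)+[245,140]; X=onz("top",B,.125);print(X,X.mean(0))
E
```

```text
[[ 0.7034001   0.11263393  0.125     ]
 [ 0.68879106 -0.18369174  0.125     ]
 [ 0.56386736 -0.17686625  0.125     ]
 [ 0.57953686  0.11750745  0.125     ]]
side bl br fr fl [[ 0.70626374  0.11568924  0.125     ]
 [ 0.69172551 -0.1778336   0.125     ]
 [ 0.56811757 -0.1734552   0.125     ]
 [ 0.58470898  0.12397942  0.125     ]]
0.296685570288922
0.12511002953599115
0.29479045019896116
0.12395907767235544
((43.95580291748047, 48.33978271484375), (31.218353271484375, 29.806095123291016), 48.01278305053711)
[[ 0.62506938  0.09031396  0.125     ]
 [ 0.68089484  0.03265762  0.125     ]
 [ 0.61793894 -0.02508538  0.125     ]
 [ 0.56328608  0.03247609  0.125     ]] [0.62179731 0.03259057 0.125     ]
```

```bash
cat >> h.py <<'E'
yaw=-0.0515; O=np.array([.6326,-.0300,0]); RL=R.from_euler('z',yaw).as_matrix()
W=lambda p:O+np.atleast_2d(p)@RL.T
L=lambda p:(np.atleast_2d(p)-O)@RL
E
python3 - <<'E'
from h import *
f=lambda x,y:[(x+.5)/5.7-.5+245,(y+.5)/5.7-.5+145]
g=lambda x,y:[(x+.5)/4.2-.5+250,(y+.5)/4.2-.5+150]
p,e=tri([g(378,158)],[f(457,511)]);print("knob",p,e,"local",L(p))
fi=lambda uv:((uv-[245,145]+.5)*5.7-.5).round()
gi=lambda uv:((uv-[250,150]+.5)*4.2-.5).round()
k=W([[-.079-.06*np.cos(h),-.045+r,.1-.06*np.sin(h)] for h in(.6,.7,.8) for r in (0,.006,.012)])
print(fi(proj("top",k)),gi(proj("side",k)))
# stem on the axis and notch, top view
print("axis pt local",L(onz("top",[f(462,395)],.1)),"stem",L(onz("top",[f(460,440)],.085)))
print("notch local",L(onz("top",[f(358,435),f(280,435),f(418,440)],.094)))
s=bot.read_state();print(R.from_rotvec(s['tcp_rot']).as_matrix().round(3),s['time'])
E
```

```text
knob [ 0.50425673 -0.06415656  0.06078838] 0.002905353645441006 local [[-0.12641482 -0.04071804  0.06078838]]
[[463. 517.]
 [451. 516.]
 [439. 515.]
 [464. 510.]
 [451. 509.]
 [439. 508.]
 [464. 502.]
 [452. 502.]
 [440. 501.]] [[374. 148.]
 [380. 153.]
 [387. 158.]
 [370. 155.]
 [376. 160.]
 [382. 165.]
 [365. 162.]
 [372. 167.]
 [378. 173.]]
axis pt local [[-0.07323802 -0.0405147   0.1       ]] stem [[-0.09314918 -0.04099462  0.085     ]]
notch local [[-0.09496395  0.00771402  0.094     ]
 [-0.09745332  0.04483489  0.094     ]
 [-0.09543571 -0.02100217  0.094     ]]
[[-0.931  0.366 -0.   ]
 [ 0.366  0.931 -0.001]
 [ 0.    -0.001 -1.   ]] 0.25
```

```bash
python3 - <<'E'
from h import *
a=sum(bot.read_camera("top").astype(float) for _ in range(6))/6
b=sum(bot.read_camera("side").astype(float) for _ in range(6))/6
x=cv2.resize(a[205:240,265:340].astype(np.uint8)[:,:,::-1],None,fx=10,fy=10,interpolation=cv2.INTER_NEAREST)
cv2.imwrite("pics/t2.png",x)
x=cv2.resize(b[170:230,300:380].astype(np.uint8)[:,:,::-1],None,fx=9,fy=9,interpolation=cv2.INTER_NEAREST)
cv2.imwrite("pics/s2.png",x)
np.save("a0.npy",a)
for z in(.094,):print((proj("top",W([[-.101,y,z] for y in(-.020,.002,.010,.025,.040)]))-[265,205])*10, (proj("side",W([[-.101,y,z] for y in(-.020,.002,.010,.025,.040)]))-[300,170])*9)
E
```

```text
[[524.11981067 187.94472867]
 [443.29828956 182.53506155]
 [413.91985572 180.56875201]
 [358.85131695 176.88312604]
 [303.80358106 173.19906424]] [[344.3971654  178.08924034]
 [396.54743784 221.03311242]
 [415.69676032 236.80220656]
 [451.8721939  266.59243547]
 [488.40450692 296.67716799]]
```

View pics/t2.png

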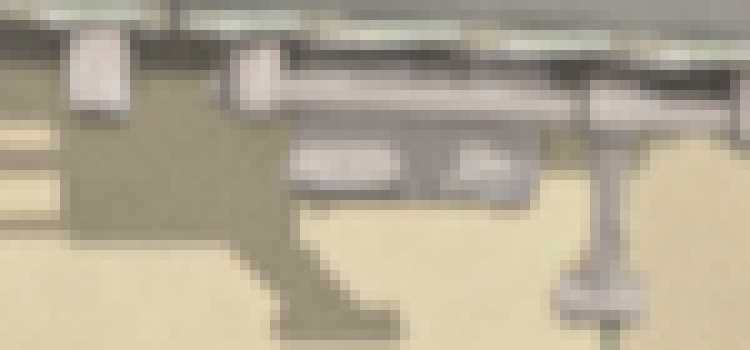

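View pics/s2.png

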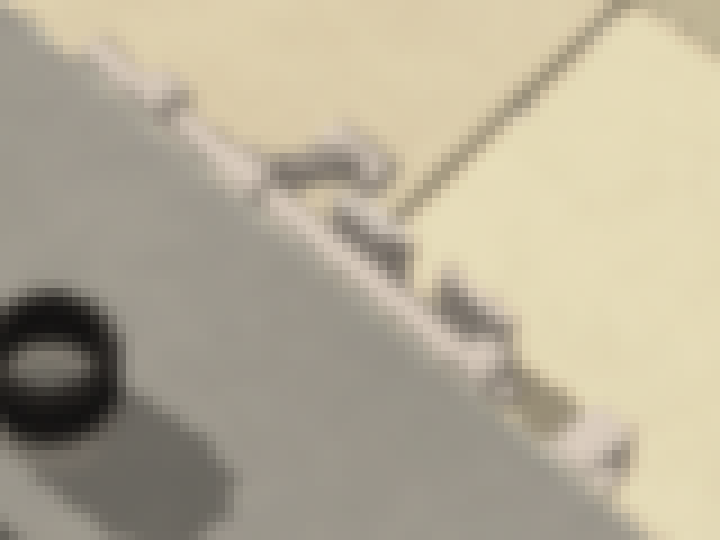

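Emit:
drive_tool:
  steps:
    - [[0,0,0],-6.15]
    - [[0,0,0],-6.15]
    - [[0,0,0],-6.15]
    - [[-12,-28,0],0]
    - [[-12,-28,0],0]
    - [[-12,-28,0],0]
    - [[-12,-28,0],0]
    - [[-12,-28,0],0]
  jaw: 1
  force: 20

```text
time: 1.52
tool_pos: [0.2998, 0.4839, 0.2313]
tcp_rot: [0.082, 3.14, 0.0]
wrist_force: [-0.1, 0.0, 0.7]
width: 1.001
```

Emit:
drive_tool:
  steps:
    - [[-12,-28,0],0]
    - [[-12,-28,0],0]
    - [[-12,-28,0],0]
    - [[-12,-28,0],0]
    - [[-12,-28,0],0]
    - [[-12,-28,0],0]
    - [[-12,-28,0],0]
    - [[-12,-28,0],0]

```text
time: 2.18
tool_pos: [0.384, 0.2551, 0.2316]
tcp_rot: [0.082, 3.14, 0.001]
wrist_force: [0.2, 0.1, 0.1]
width: 1.001
```

Emit:
drive_tool:
  steps:
    - [[-12,-28,0],0]
    - [[-12,-28,0],0]
    - [[-12,-28,0],0]
    - [[-12,-28,0],0]
    - [[-12,-28,0],0]
    - [[-12,-28,0],0]
    - [[-12,-28,0],0]
    - [[-12,-28,0],0]

```text
time: 2.85
tool_pos: [0.468, 0.0261, 0.2316]
tcp_rot: [0.083, 3.14, 0.0]
wrist_force: [0.6, 0.5, -0.2]
width: 0.999
```

Emit:
drive_tool:
  steps:
    - [[-12,-28,0],0]
    - [[-12,-28,0],0]
    - [[-6,-14,0],0]
    - [[0,0,0],0]

```text
time: 3.18
tool_pos: [0.495, -0.0467, 0.2316]
tcp_rot: [0.088, 3.139, -0.002]
wrist_force: [0.8, -0.3, 0.4]
width: 1.002
```

```bash
python3 - <<'E'
from h import *
s=bot.read_state();M=R.from_rotvec(s['tcp_rot']).as_matrix();print(s['time'],s['tool_pos'],L(s['tool_pos']),M.round(4),s['wrist_force'])
print("to knob, tool axes",M.T@(W([-.127,-.041,.061])[0]-s['tool_pos'])*1000)
im=crop("top","pics/t3.png",245,145,385,245,5.7)
E
```

```text
3.1833 [ 0.49502311 -0.04668973  0.23155469] [[-0.13653534 -0.02374968  0.23155469]] [[-0.9984  0.0562  0.001 ]
 [ 0.0562  0.9984 -0.0012]
 [-0.001  -0.0012 -1.    ]] [ 0.8030824  -0.2654619   0.44860359]
to knob, tool axes [ -9.4404219  -17.002846   170.58481796]
```

View pics/t3.png

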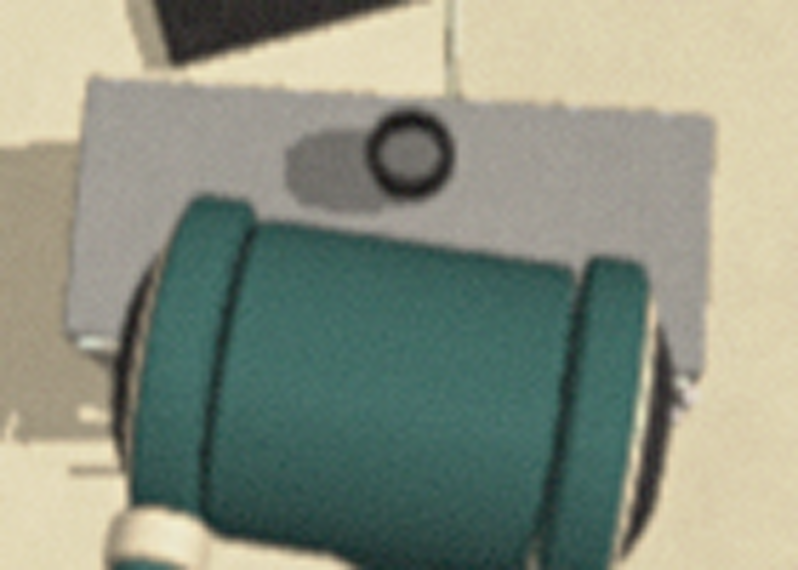

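Emit:
drive_tool:
  steps:
    - [[-4,-8.5,20],0]
    - [[-4,-8.5,20],0]
    - [[0,0,20],0]
    - [[0,0,20],0]
    - [[0,0,20],0]
    - [[0,0,0],0]
  jaw: 0.7

```text
time: 3.73
tool_pos: [0.4973, -0.0594, 0.127]
tcp_rot: [-0.081, -3.132, -0.003]
wrist_force: [-1.3, -0.2, -0.8]
width: 0.7
```

```bash
python3 - <<'E'
from h import *
s=bot.read_state();M=R.from_rotvec(s['tcp_rot']).as_matrix();print(s['time'],s['tool_pos'],L(s['tool_pos']),s['wrist_force'])
print("to knob, tool axes",M.T@(W([-.127,-.041,.061])[0]-s['tool_pos'])*1000)
im=crop("side","pics/s3.png",250,130,390,250,5)
E
```

```text
3.7333 [ 0.49726494 -0.05941789  0.1270365 ] [[-0.13364128 -0.03634556  0.1270365 ]] [-1.32497997 -0.2153336  -0.84600864]
to knob, tool axes [-7.180176   -4.7477763  65.97342543]
```

View pics/s3.png

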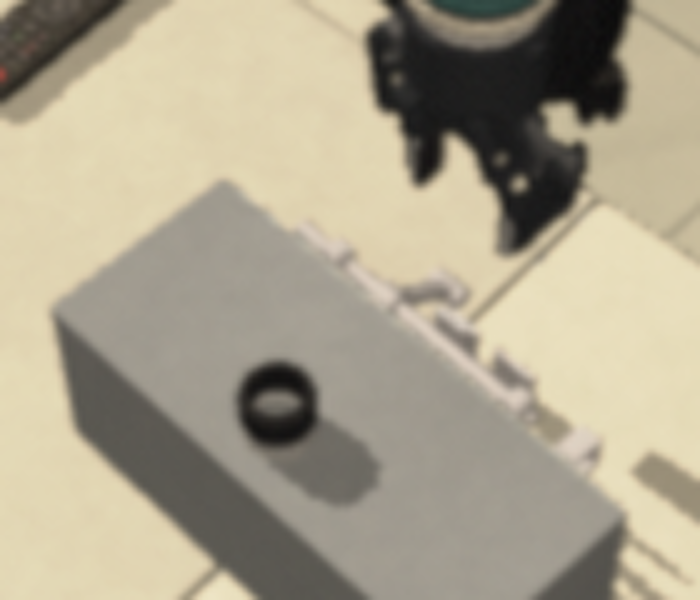

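Emit:
drive_tool:
  steps:
    - [[0,0,0],0]
    - [[0,0,0],0]
    - [[0,0,0],0]

```text
time: 4.03
tool_pos: [0.5024, -0.0611, 0.1332]
tcp_rot: [0.082, 3.137, -0.001]
wrist_force: [0.9, 0.4, 0.5]
width: 0.7
```

```bash
python3 - <<'E'
from h import *
s=bot.read_state();M=R.from_rotvec(s['tcp_rot']).as_matrix();print(s['time'],s['tool_pos'],L(s['tool_pos']),s['wrist_force'],M.round(4))
print("to knob, tool axes",M.T@(W([-.127,-.041,.061])[0]-s['tool_pos'])*1000)
E
```

```text
4.0333 [ 0.50241241 -0.06110544  0.13316256] [[-0.12841376 -0.0377659   0.13316256]] [0.9333533  0.41182344 0.51145269] [[-9.986e-01  5.230e-02  3.200e-03]
 [ 5.230e-02  9.986e-01 -4.000e-04]
 [-3.200e-03 -3.000e-04 -1.000e+00]]
to knob, tool axes [-1.18389557 -3.21350245 72.1676164 ]
```

Emit:
drive_tool:
  steps:
    - [[0,-3,14],0]
    - [[0,0,14],0]
    - [[0,0,14],0]
    - [[0,0,14],0]
    - [[0,0,14],0]
    - [[0,0,14],0]
    - [[0,0,0],0]
    - [[0,0,0],0]

```text
time: 4.7
tool_pos: [0.501, -0.0642, 0.0476]
tcp_rot: [-0.083, -3.14, -0.0]
wrist_force: [0.4, 0.5, -0.8]
width: 0.696
```

```bash
python3 - <<'E'
from h import *
s=bot.read_state();M=R.from_rotvec(s['tcp_rot']).as_matrix();print(s['time'],s['tool_pos'],L(s['tool_pos']),s['wrist_force'])
im=crop("side","pics/s4.png",270,130,390,230,6)
E
```

```text
4.7 [ 0.50096073 -0.06416517  0.04762237] [[-0.12970601 -0.0408963   0.04762237]] [ 0.35806864  0.4763489  -0.81395827]
```

View pics/s4.png

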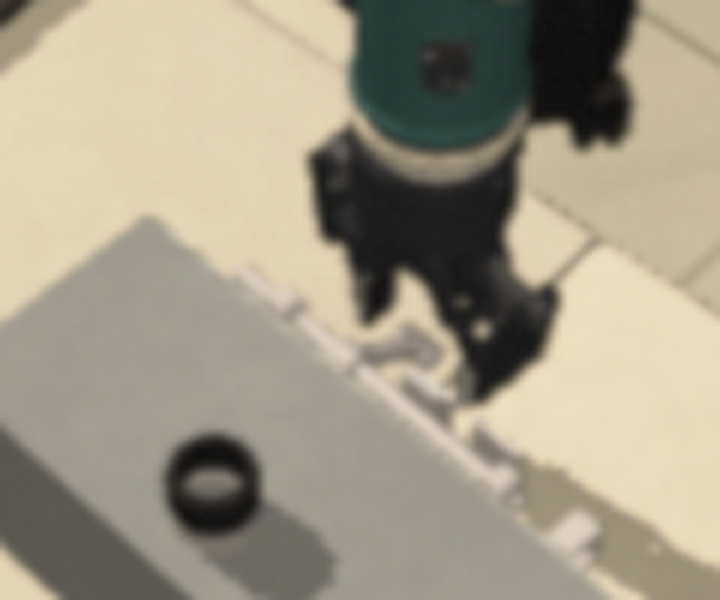

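Emit:
drive_tool:
  steps:
    - [[0,0,0],0]
    - [[0,0,0],0]
    - [[0,0,0],0]
    - [[0,0,0],0]
    - [[0,0,0],0]
    - [[0,0,0],0]
  jaw: 0
  force: 25

```text
time: 5.25
tool_pos: [0.5022, -0.0644, 0.0482]
tcp_rot: [0.083, 3.138, -0.001]
wrist_force: [2.2, -0.6, 3.2]
width: 0.269
```

```bash
python3 - <<'E'
from h import *
s=bot.read_state();print(s['time'],s['tool_pos'],L(s['tool_pos']),s['wrist_force'],s['width']*85)
im=crop("side","pics/s5.png",270,130,390,230,6)
E
```

```text
5.25 [ 0.50216364 -0.06443305  0.04820847] [[-0.12849091 -0.04110191  0.04820847]] [ 2.15809768 -0.57628063  3.18289287] 22.825681152917983
```

View pics/s5.png

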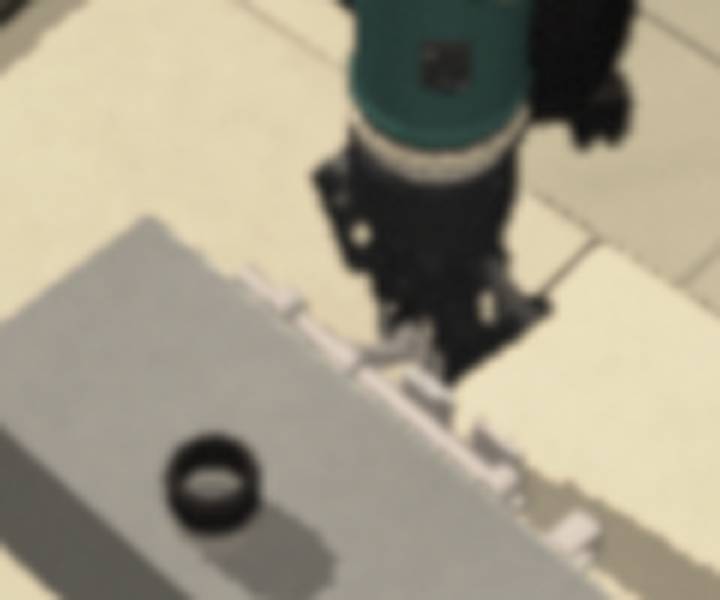

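Emit:
drive_tool:
  steps:
    - [[2.7,0,-3.6],0]
    - [[2.6,0,-3.7],0]
    - [[2.1,0,-4],0]
    - [[2,0,-4],0]
    - [[1.4,0,-4.2],0]
    - [[1.4,0,-4.3],0]
    - [[0,0,0],0]
    - [[0,0,0],0]

```text
time: 5.97
tool_pos: [0.4895, -0.0638, 0.0715]
tcp_rot: [0.083, 3.138, -0.001]
wrist_force: [5.1, -0.8, -1.4]
width: 0.277
```

Emit:
drive_tool:
  steps:
    - [[0,0,-4.4],0]
    - [[0,0,-4.4],0]
    - [[0,0,-4.5],0]
    - [[0,0,-4.5],0]
    - [[0,0,0],0]
    - [[0,0,0],0]

```text
time: 6.47
tool_pos: [0.4875, -0.0635, 0.0886]
tcp_rot: [-0.083, -3.138, -0.0]
wrist_force: [-1.3, -2.3, -1.9]
width: 0.273
```

```bash
python3 - <<'E'
from h import *
s=bot.read_state();print(s['time'],s['tool_pos'],L(s['tool_pos']),s['wrist_force'],s['width']*85)
im=crop("side","pics/s6.png",270,130,390,230,6)
E
```

```text
6.4667 [ 0.48746815 -0.0635257   0.08858725] [[-0.14321362 -0.04095224  0.08858725]] [-1.29261596 -2.27951815 -1.91955973] 23.219677938556654
```

View pics/s6.png

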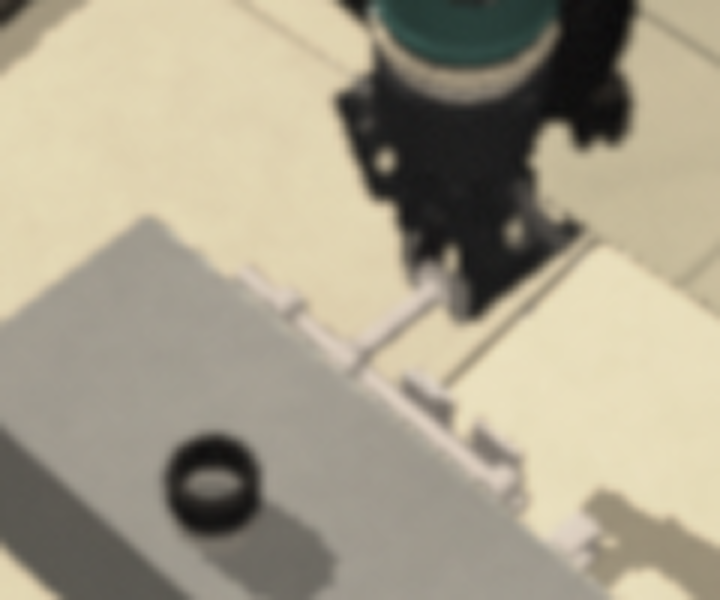

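```bash
python3 - <<'E'
from h import *
for h in(-.2,-.1,0,.1,.2,.7):
  for rr in(.035,.05): print(h,rr,(proj("side",W([[-.079-rr*np.cos(h),-.041,.1-rr*np.sin(h)]]))-[270,130]+.5)*6-.5)
print((proj("side",W([[-.079,-.041,.1]]))-[270,130]+.5)*6-.5)
E
```

```text
-0.2 0.035 [[399.06441678 302.20520261]]
-0.2 0.05 [[422.05152215 280.17754257]]
-0.1 0.035 [[399.71294564 306.09237092]]
-0.1 0.05 [[422.89764774 285.78475474]]
0 0.035 [[399.81724665 310.43565378]]
0 0.05 [[422.97125281 292.02692873]]
0.1 0.035 [[399.37999093 315.18993678]]
0.1 0.05 [[422.27905592 298.83838729]]
0.2 0.035 [[398.40886654 320.30687087]]
0.2 0.05 [[420.8345946  306.14953328]]
0.7 0.035 [[386.13818959 349.47575569]]
0.7 0.05 [[403.23104473 347.57880941]]
[[344.96636226 354.04507354]]
```

Emit:
drive_tool:
  steps:
    - [[0,0,-2.5],0]
    - [[0,0,-2.5],0]
    - [[0,3,0],0]
    - [[0,4,0],0]
    - [[0,4,0],0]
    - [[0,4,0],0]
    - [[0,0,0],0]

```text
time: 7.1
tool_pos: [0.4888, -0.0475, 0.0936]
tcp_rot: [-0.082, -3.139, -0.001]
wrist_force: [-4.0, 0.5, -2.5]
width: 0.272
```

Emit:
drive_tool:
  steps:
    - [[0,3,0],0]
    - [[0,3,0],0]
    - [[0,3,0],0]
    - [[0,3,0],0]
    - [[0,0,0],0]

```text
time: 7.52
tool_pos: [0.4894, -0.0359, 0.0935]
tcp_rot: [-0.082, -3.139, -0.001]
wrist_force: [-5.0, 0.8, -0.7]
width: 0.27
```

Emit:
drive_tool:
  steps:
    - [[0.5,3,0],0]
    - [[0.5,3,0],0]
    - [[0,3,0],0]
    - [[0,3,0],0]
    - [[0,0,0],0]

```text
time: 7.93
tool_pos: [0.4899, -0.0239, 0.0938]
tcp_rot: [0.083, 3.14, 0.001]
wrist_force: [-1.2, 0.7, -5.6]
width: 0.27
```

```bash
python3 - <<'E'
from h import *
s=bot.read_state();print(s['time'],s['tool_pos'],L(s['tool_pos']),s['wrist_force'],s['width']*85)
im=crop("side","pics/s7.png",290,140,390,220,8)
E
```

```text
7.9333 [ 0.48993078 -0.02391746  0.09378528] [[-0.14279318 -0.00126974  0.09378528]] [-1.19411501  0.70440823 -5.56939827] 22.95538584797133
```

View pics/s7.png

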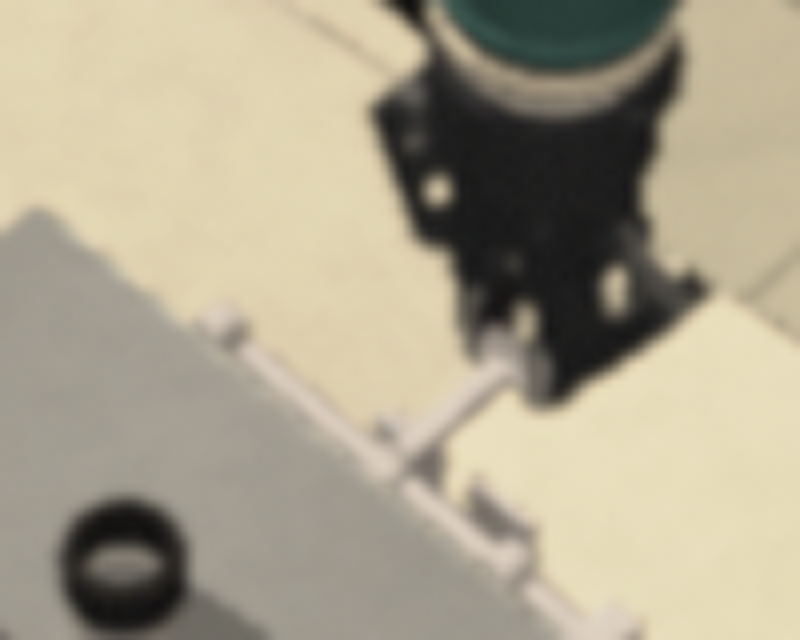

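Emit:
drive_tool:
  steps:
    - [[0,3,0],0]
    - [[0,3,0],0]
    - [[0,0,1],0]
    - [[0,0,1],0]
    - [[0,0,0],0]
    - [[0,0,0],0]

```text
time: 8.48
tool_pos: [0.4901, -0.0182, 0.0921]
tcp_rot: [0.083, 3.14, 0.001]
wrist_force: [-3.7, 1.5, -0.8]
width: 0.27
```

Emit:
drive_tool:
  steps:
    - [[0,0,1],0]
    - [[0,0,1],0]
    - [[0,0,0],0]
    - [[0,0,0],0]

```text
time: 8.82
tool_pos: [0.49, -0.0182, 0.0902]
tcp_rot: [-0.083, -3.14, -0.001]
wrist_force: [-4.9, 1.9, 0.2]
width: 0.271
```

Emit:
drive_tool:
  steps:
    - [[0.5,0,1],0]
    - [[0,0,0],0]
    - [[0,0,0],0]

```text
time: 9.07
tool_pos: [0.49, -0.0182, 0.0895]
tcp_rot: [0.083, 3.14, 0.001]
wrist_force: [-4.3, 1.4, 2.1]
width: 0.274
```

Emit:
drive_tool:
  steps:
    - [[0,0,1],0]
    - [[0,0,0],0]
    - [[0,0,0],0]

```text
time: 9.32
tool_pos: [0.4901, -0.0182, 0.0886]
tcp_rot: [0.084, 3.139, 0.001]
wrist_force: [-4.3, 1.8, 2.2]
width: 0.279
```

Emit:
drive_tool:
  steps:
    - [[0,0,1],0]
    - [[0,0,0],0]
    - [[0,0,0],0]

```text
time: 9.57
tool_pos: [0.4902, -0.0182, 0.0876]
tcp_rot: [0.083, 3.139, 0.001]
wrist_force: [-5.5, 2.8, 1.8]
width: 0.276
```

Emit:
drive_tool:
  steps:
    - [[0,0,1],0]
    - [[0,0,0],0]
    - [[0,0,0],0]

```text
time: 9.82
tool_pos: [0.4902, -0.0182, 0.0867]
tcp_rot: [0.084, 3.139, 0.001]
wrist_force: [-5.4, 2.0, 2.4]
width: 0.272
```

Emit:
drive_tool:
  steps:
    - [[0,0,1],0]
    - [[0,0,0],0]
    - [[0,0,0],0]

```text
time: 10.07
tool_pos: [0.4904, -0.0182, 0.0857]
tcp_rot: [0.083, 3.139, 0.001]
wrist_force: [-5.3, 1.9, 2.0]
width: 0.268
```

Emit:
drive_tool:
  steps:
    - [[0.5,0,0.8],0]
    - [[0,0,0],0]
    - [[0,0,0],0]

```text
time: 10.32
tool_pos: [0.4903, -0.0184, 0.085]
tcp_rot: [0.083, 3.138, 0.001]
wrist_force: [-3.5, 2.3, 3.6]
width: 0.271
```

Emit:
drive_tool:
  steps:
    - [[0,0,0.8],0]
    - [[0,0,0],0]
    - [[0,0,0],0]

```text
time: 10.57
tool_pos: [0.4904, -0.0185, 0.084]
tcp_rot: [0.083, 3.138, 0.0]
wrist_force: [-1.5, 1.8, 4.3]
width: 0.275
```

Emit:
drive_tool:
  steps:
    - [[0,1,0],0]
    - [[0,1,0],0]
    - [[0,0,0],0]
    - [[0,0,0],0]

```text
time: 10.9
tool_pos: [0.4904, -0.0172, 0.0838]
tcp_rot: [0.083, 3.138, -0.002]
wrist_force: [1.1, -2.7, 5.3]
width: 0.269
```

Emit:
drive_tool:
  steps:
    - [[0,1,0],0]
    - [[0,0,0],0]
    - [[0,0,0],0]

```text
time: 11.15
tool_pos: [0.4904, -0.0157, 0.0838]
tcp_rot: [0.083, 3.138, -0.0]
wrist_force: [2.5, -3.3, 4.1]
width: 0.274
```

Emit:
drive_tool:
  steps:
    - [[0,1,0],0]
    - [[0,0,0],0]
    - [[0,0,0],0]

```text
time: 11.4
tool_pos: [0.4905, -0.0144, 0.0838]
tcp_rot: [0.083, 3.138, 0.0]
wrist_force: [4.2, -1.4, 5.3]
width: 0.275
```

Emit:
drive_tool:
  steps:
    - [[-0.5,1,0],0]
    - [[0,0,0],0]
    - [[0,0,0],0]

```text
time: 11.65
tool_pos: [0.4905, -0.0134, 0.0835]
tcp_rot: [0.083, 3.139, 0.0]
wrist_force: [4.7, -1.3, 3.4]
width: 0.273
```

Emit:
drive_tool:
  steps:
    - [[0,1,0],0]
    - [[0,0,0],0]
    - [[0,0,0],0]

```text
time: 11.9
tool_pos: [0.4905, -0.0124, 0.0835]
tcp_rot: [0.083, 3.139, 0.0]
wrist_force: [4.8, -2.2, 2.8]
width: 0.271
```

Emit:
drive_tool:
  steps:
    - [[0,1,0],0]
    - [[0,0,0],0]
    - [[0,0,0],0]

```text
time: 12.15
tool_pos: [0.4906, -0.0114, 0.0835]
tcp_rot: [0.083, 3.139, 0.0]
wrist_force: [4.5, -1.2, 3.4]
width: 0.274
```

```bash
python3 - <<'E'
from h import *
s=bot.read_state();print(s['time'],s['tool_pos'],L(s['tool_pos']),s['wrist_force'],s['width']*85)
im=crop("side","pics/s8.png",310,165,370,215,12)
E
```

```text
12.15 [ 0.49058716 -0.01142132  0.08348341] [[-0.14278093  0.01124361  0.08348341]] [ 4.50222521 -1.15327944  3.39239533] 23.279193126714436
```

View pics/s8.png

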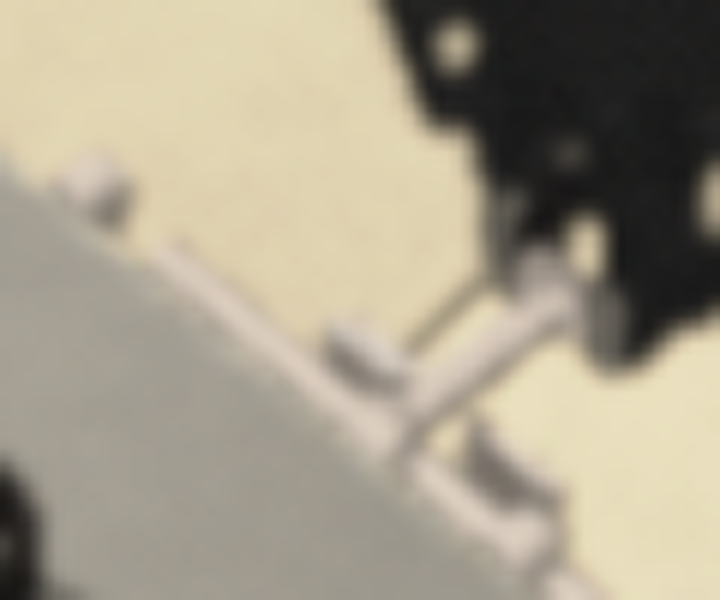

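```bash
python3 - <<'E'
from h import *
g=lambda x,y:[(x+.5)/12-.5+310,(y+.5)/12-.5+165]
print("left cheek corner",L(onz("side",[g(475,420),g(468,440),g(560,495)],.094)))
print("stem edges",L(onz("side",[g(415,375),g(448,420),g(485,322),g(510,365)],.1)))
print("axis/strap",L(onz("side",[g(388,440)],.105)))
E
```

```text
left cheek corner [[-0.09910882  0.02280184  0.094     ]
 [-0.09412581  0.02545694  0.094     ]
 [-0.0981645   0.04981753  0.094     ]]
stem edges [[-0.09512392  0.0076956   0.1       ]
 [-0.09169973  0.02127876  0.1       ]
 [-0.11671078  0.00852871  0.1       ]
 [-0.11225788  0.02057336  0.1       ]]
axis/strap [[-0.07583802  0.01801332  0.105     ]]
```

Emit:
drive_tool:
  steps:
    - [[-0.5,1,0],0]
    - [[0,1,0],0]
    - [[0,0,0],0]
    - [[0,0,0],0]

```text
time: 12.53
tool_pos: [0.4906, -0.0095, 0.0833]
tcp_rot: [0.083, 3.14, 0.0]
wrist_force: [4.4, -2.1, 3.3]
width: 0.272
```

Emit:
drive_tool:
  steps:
    - [[0,0,0.8],0]
    - [[0,0,0],0]
    - [[0,0,0],0]

```text
time: 12.78
tool_pos: [0.4906, -0.0095, 0.0824]
tcp_rot: [0.083, 3.14, 0.0]
wrist_force: [4.4, -1.1, 2.6]
width: 0.273
```

Emit:
drive_tool:
  steps:
    - [[0,0,0.8],0]
    - [[0,0,0],0]
    - [[0,0,0],0]

```text
time: 13.03
tool_pos: [0.4905, -0.0095, 0.0816]
tcp_rot: [-0.083, -3.14, -0.0]
wrist_force: [4.7, -1.1, 3.7]
width: 0.274
```

Emit:
drive_tool:
  steps:
    - [[0,0,0.8],0]
    - [[0,0,0],0]
    - [[0,0,0],0]

```text
time: 13.28
tool_pos: [0.4905, -0.0095, 0.0808]
tcp_rot: [-0.083, -3.14, -0.0]
wrist_force: [3.7, -0.7, 2.5]
width: 0.268
```

Emit:
drive_tool:
  steps:
    - [[-0.5,0,1],0]
    - [[0,0,1],0]
    - [[0,0,0],0]
    - [[0,0,0],0]

```text
time: 13.62
tool_pos: [0.4906, -0.0096, 0.0785]
tcp_rot: [-0.083, -3.14, -0.0]
wrist_force: [2.2, -1.7, 2.9]
width: 0.273
```

Emit:
drive_tool:
  steps:
    - [[-0.5,0,1],0]
    - [[0,0,1],0]
    - [[0,0,0],0]
    - [[0,0,0],0]

```text
time: 13.95
tool_pos: [0.4908, -0.0097, 0.0764]
tcp_rot: [-0.083, -3.139, 0.0]
wrist_force: [0.5, -0.5, 3.0]
width: 0.269
```

Emit:
drive_tool:
  steps:
    - [[-0.7,0,1.5],0]
    - [[-0.3,0,1.5],0]
    - [[0,0,0],0]
    - [[0,0,0],0]

```text
time: 14.28
tool_pos: [0.4914, -0.0097, 0.0731]
tcp_rot: [-0.083, -3.138, 0.0]
wrist_force: [-1.4, -1.5, 1.0]
width: 0.267
```

```bash
python3 - <<'E'
from h import *
s=bot.read_state();print(s['time'],s['tool_pos'],L(s['tool_pos']),s['wrist_force'],s['width']*85)
im=crop("side","pics/s9.png",310,165,370,215,12)
E
```

```text
14.2833 [ 0.49144993 -0.00971042  0.07306357] [[-0.14200738  0.01299666  0.07306357]] [-1.44591555 -1.53945662  1.01230461] 22.72976487246502
```

View pics/s9.png

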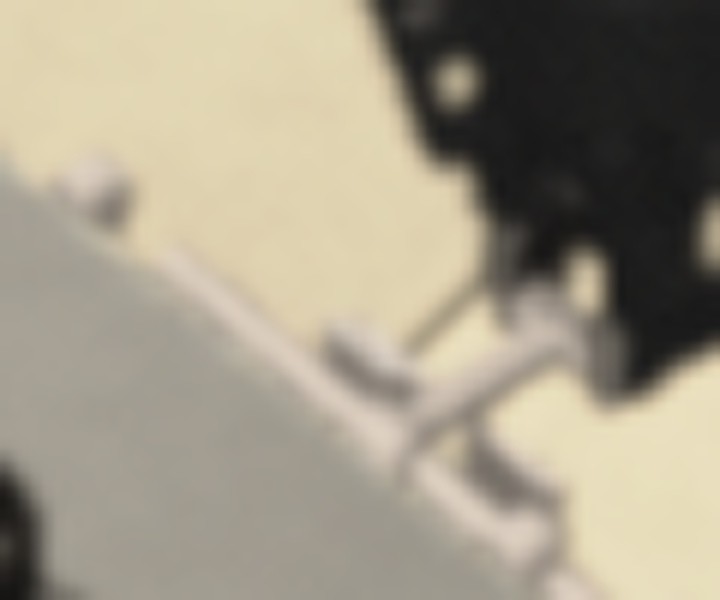

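Emit:
drive_tool:
  steps:
    - [[-0.9,0,3.2],0]
    - [[-1.1,0,3.3],0]
    - [[-1.1,0,2.7],0]
    - [[-1.2,0,2.8],0]
    - [[0,0,0],0]
    - [[0,0,0],0]

```text
time: 14.83
tool_pos: [0.496, -0.01, 0.0609]
tcp_rot: [-0.083, -3.138, 0.0]
wrist_force: [-3.4, -2.1, -0.6]
width: 0.277
```

Emit:
drive_tool:
  steps:
    - [[-1.4,0,2.6],0]
    - [[-1.5,0,2.7],0]
    - [[0,0,0],0]
    - [[0,0,0],0]

```text
time: 15.17
tool_pos: [0.4989, -0.0101, 0.0558]
tcp_rot: [-0.083, -3.139, 0.0]
wrist_force: [-3.5, -2.1, -2.4]
width: 0.27
```

Emit:
drive_tool:
  steps:
    - [[-1.5,0,2.5],0]
    - [[-1.6,0,2.5],0]
    - [[-1.8,0,2.3],0]
    - [[-1.9,0,2.3],0]
    - [[0,0,0],0]
    - [[0,0,0],0]

```text
time: 15.67
tool_pos: [0.506, -0.0105, 0.0465]
tcp_rot: [-0.083, -3.139, 0.0]
wrist_force: [-3.9, -3.1, -1.3]
width: 0.273
```

Emit:
drive_tool:
  steps:
    - [[-1,0,1.2],0]
    - [[-1,0,1.1],0]
    - [[0,0,0],0]
    - [[0,0,0],0]

```text
time: 16.0
tool_pos: [0.5079, -0.0105, 0.0444]
tcp_rot: [-0.083, -3.139, 0.0]
wrist_force: [-5.4, -2.7, -1.1]
width: 0.271
```

```bash
python3 - <<'E'
from h import *
s=bot.read_state();print(s['time'],s['tool_pos'],L(s['tool_pos']),s['wrist_force'],s['width']*85)
im=crop("side","pics/s10.png",310,165,370,215,12)
E
```

```text
16.0 [ 0.50790335 -0.01054986  0.04441513] [[-0.12553256  0.01300531  0.04441513]] [-5.43404526 -2.67944069 -1.13985626] 23.054737781842324
```

View pics/s10.png

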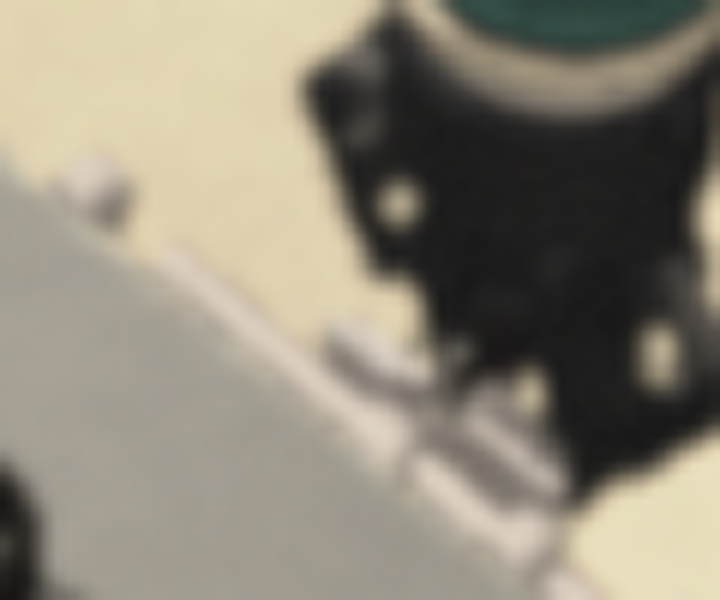

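Emit:
drive_tool:
  steps:
    - [[-1,0,1],0]
    - [[-0.8,0,1],0]
    - [[0,0,0],0]
    - [[0,0,0],0]

```text
time: 16.38
tool_pos: [0.5098, -0.0107, 0.0425]
tcp_rot: [-0.083, -3.139, 0.0]
wrist_force: [-5.2, -3.7, 0.4]
width: 0.273
```

Emit:
drive_tool:
  steps:
    - [[0,0,0.8],0]
    - [[0,0,0],0]
    - [[0,0,0],0]

```text
time: 16.63
tool_pos: [0.5103, -0.0107, 0.042]
tcp_rot: [-0.083, -3.14, 0.0]
wrist_force: [-3.7, -2.3, 1.7]
width: 0.269
```

Emit:
drive_tool:
  steps:
    - [[0,0,0],0]
    - [[0,0,0],0]
    - [[0,0,0],0]
    - [[0,0,0],0]
    - [[0,0,0],0]
  jaw: 0.6

```text
time: 17.05
tool_pos: [0.511, -0.0105, 0.0422]
tcp_rot: [0.083, 3.139, 0.0]
wrist_force: [-1.2, -0.5, 0.2]
width: 0.598
```

Emit:
drive_tool:
  steps:
    - [[3,0,-4],0]
    - [[3,0,-10],0]
    - [[3,0,-15],0]
    - [[3,0,-20],0]
    - [[3,0,-25],0]
    - [[5,0,-30],0]
    - [[5,0,-30],0]
    - [[0,0,0],0]

```text
time: 17.72
tool_pos: [0.4889, -0.0095, 0.1835]
tcp_rot: [0.083, 3.129, -0.001]
wrist_force: [1.7, 0.2, 0.9]
width: 0.598
```

Emit:
drive_tool:
  steps:
    - [[0,30,-15],0]
    - [[0,30,0],0]
    - [[0,30,0],0]
    - [[0,30,0],0]
    - [[0,30,0],0]
    - [[0,30,0],0]
    - [[0,30,0],0]
    - [[0,0,0],0]

```text
time: 18.38
tool_pos: [0.4965, 0.2049, 0.1917]
tcp_rot: [0.078, 3.139, 0.005]
wrist_force: [-0.2, -0.6, 0.4]
width: 0.598
```

Emit:
drive_tool:
  steps:
    - [[0,30,0],0]
    - [[0,30,0],0]
    - [[0,30,0],0]
    - [[0,0,0],0]
    - [[0,0,0],0]

```text
time: 18.8
tool_pos: [0.501, 0.291, 0.1911]
tcp_rot: [0.079, 3.141, -0.001]
wrist_force: [0.3, -0.5, 0.4]
width: 0.601
```

```bash
python3 - <<'E'
from h import *
s=bot.read_state();print(s['time'],s['tool_pos'],s['wrist_force'],s['width']*85)
crop("side","pics/s11.png",290,140,390,220,8)
crop("top","pics/t11.png",245,145,385,245,5.7)
for h in (.6,.7,.85): 
  k=W([[-.079-.06*np.cos(h),.0145,.1-.06*np.sin(h)]]);print(h,(proj("side",k)-[290,140]+.5)*8,(proj("top",k)-[245,145]+.5)*5.7)
E
```

```text
18.8 [0.50097244 0.29095894 0.19109849] [ 0.258098   -0.53461874  0.35039384] 51.09068254536251
0.6 [[515.49701024 462.24431939]] [[341.76647    509.14903337]]
0.7 [[507.49404602 476.11360984]] [[342.77454196 502.44549245]]
0.85 [[493.94983936 497.04432005]] [[344.32774661 490.68241213]]
```

View pics/s11.png

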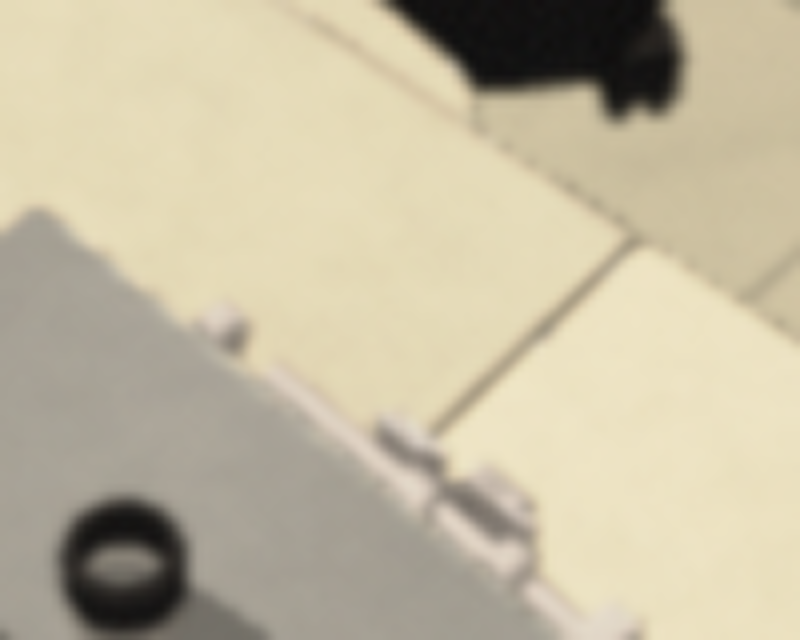

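View pics/t11.png

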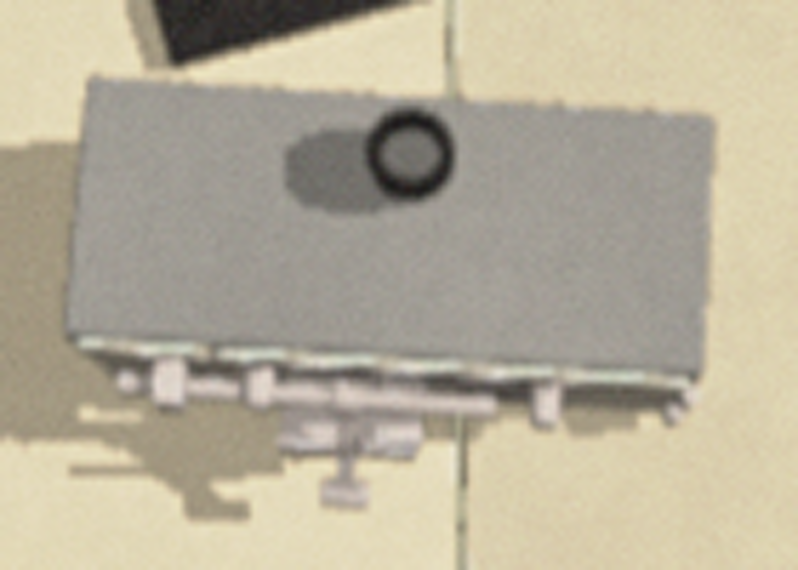

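```bash
python3 - <<'E'
from h import *
bot.finish_job(); print(bot.read_state()['time'])
E
```

```text
the job is handed in; nothing more can be done
the job is handed in; nothing more can be done
```

The bolt is across, its handle is down in the notch, and I handed the job in at about 19 s of the 70 s allowed. The tool reports no verdict.

**What I did:** I pinched the knob by its flat ends and raised the handle to about level. I slid the bolt left over the rail and felt for the notch with a light press. At a travel of about 54 mm (rod roughly 58 mm) the handle could go down, and I turned it down along its arc. Then I opened the jaws and backed the arm away.

**Last checks:**
- **Handle:** the last top view has the knob at about crop pixel (345, 492). That fits a handle angle of about 0.83 rad, and the TCP's shift from the level position gave nearly the same.
- **Bolt:** the same view shows the rod's end through the loop on the frame.
- **Forces:** no wrist-force reading I saw passed about 6 N on any axis. While I felt along the plate, the downward push was about 5 N at most, or roughly 14 N on the plate.
- **Other things:** the loupe looks unmoved. I did not recheck the remote or the tape roll after the start. The gripper never went near the remote and was kept well above the tape roll.

**What disagreed:** the two cameras differed by about 3 to 6 mm on where the locker stands. My first notch estimate from the top view was about 3 to 4 mm too far right, so I relied on feel and on a side view comparing the stem with the cheek.

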